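# Vent and loosen a membrane-filter collar

### The arm

A 6-joint arm with a two-finger parallel gripper is mounted at the origin on the work surface. World frame = base frame: x ahead of the robot, y to its left, z up, the work surface at z = 0. Lengths are in m, angles in degrees, forces in N, time in s.
With the tool pointing down it reaches from about 0.35 to 0.875 m from the base axis. Payload 4.2 kg.
Tool frame: the origin (TCP) lies between the finger pads; the fingertips stand 11 mm ahead of it and the grasp point (between the pads) lies 8 mm behind it; z points along the fingers, y is the direction in which the jaws open and shut (so a half turn about z gives the same grasp; the last joint's range is limited). The gripper opens to 87 mm and grips with 3 to 60 N. Pads are 19 mm wide; open, the fingers measure 117 mm over their backs; the gripper's body (75 mm by 190 mm) begins 51 mm behind the grasp point.
Start: joints at [82.082, 22.042, 0.453, 0, -68.411, -14.817], TCP at [0.242, 0.576, 0.203] pointing down, gripper open.
Joint ranges: [-179.83, 179.83], [-69.29, 118.12], [-61.27, 80.66], [-181.25, 117.63], [-171.15, -9.14], [-177.46, 177.46]. Speed limits (degrees/s): [159.86, 159.86, 180, 180, 180, 180].

### API

Orientations are given as a 3x3 rotation matrix whose columns are the frame's x, y, z axes.
In Python, from station import sense, capture, get_calibration, finish_job, search_frame, cut_out gives the robot as it stands.
- The arm moves only by the tool arm_command, never from a script. Its argument "rows" is a list of rows, each an object with "fingers": the opening in per cent of the stroke, from 0 (shut) to 100 (fully open); "travel": the shift along the tool's x, y, z in cm, a list of three; "roll": the turn about the tool's z in degrees. A call has 1 to 10 rows; each row is the pose to reach, as a shift and turn from the pose commanded when the call began, along the tool's axes at that moment; what a row does not reach only later rows make up. A row lasts 1/10 s, in which the tool goes at most 50 mm and 8.59 degrees, less where a joint would pass 70% of its speed; a pose out of reach is approached as far as the arm can. A call with a gripper value outside its range is refused whole. The fingers move at their own pace and stop on an object; the grip force is fixed at half the most. Time passes only in rows, so rows that repeat a pose let the fingers close. It gives the time, the measured TCP pose, the force and the opening at its end, in the units of the state.
- sense(): the state, without advancing time (a new reading comes with each control period).
- capture(name): name is "scene" or "top" or "wrist"; returns (picture, depth): 400x640x3 uint8, red, green, blue; 400x640 float32, m along the optical axis (not along the pixel's ray), 0 where there is no reading.
- get_calibration(name): a dict with "fov_y" (degrees; the focal length in pixels is half the picture's height over the tangent of half this angle, whatever the lens; pixels are square), "cx", "cy" (the principal point, pixels), "distortion" ([k1, k2, p1, p2, k3] as OpenCV has them; the pictures are not rectified), "origin" and "attitude" of the camera in the world; the wrist camera has in their place "mount" (4x4, takes a point from camera to tool coordinates, whose origin is the TCP and whose axes are the flange's). Camera axes: x right, y down, z forward; pixel columns grow to the right and rows downward; lengths in m; the calibration is good to about 2 mm. A picture is of the moment at which its call begins: read the wrist's pose just before it. get_calibration takes no time and is no camera call.
- finish_job(): hands the job in, once; it reports no verdict.
Trained networks look in the newest picture that a camera, given by its name, has taken for a name from the list of things; names that differ only in an ending like _2 or _b are one class to them, and where a whole thing is asked for, a point or a joint stands for the part that bears it (a point fixed in the world has none). Each returns a list of dicts, best first, with "p" (0 to 1); they miss things now and then, are a little off and sometimes report something else, mostly with a low value. They report only what shows in the picture. A call takes as long as a camera call. They do not tell look-alikes from the thing itself.
- search_frame(camera, label): "position" ([x, y, z] in m, in world coordinates, good to about 4 mm: the middle of the surface that is visible of it).
- cut_out(camera, label): "mask" (400x640 bool, what is visible of it).
The state is a dict: "time_s": time; "joints": joint angles; "joint_velocities": joint speeds; "effort": joint torques, N m; "tcp_pos": TCP position; "ee_rot": TCP orientation; "wrist_force": force on the tool from outside, world axes, zero at the start; "moment": the same for the moment, N m; "gripper_width": opening from 0.0 (shut) to 1.0 (fully open).
Only numpy, scipy, OpenCV 4.12 (cv2) and the standard library are available. Lean on these libraries where they do the work, as an engineer would, in place of code of your own. Each camera call takes 0.05 s, during which the arm holds its last target. There are 200 camera calls.

### The job

The membrane in the filter housing with the orange collar is due for a change: first press the red vent button on its top right down and let it up again. Then roll a fingertip across the collar's knurled rim, stroke after stroke, turning it anticlockwise as seen from above until its white mark has gone past the yellow pointer once and comes to stand at the pointer the second time. Pick nothing up, leave the blue collar as it is set, and do not shift the things standing around.

Things in the scene. Friction and masses are not known exactly. Their poses are not given: they have to be found in the camera images.
- orange_housing: The filter housing with the orange collar. Steel, fixed to the bench. Origin: centre of the underside, on the upright axis; z up; x points to the middle of the guard, so the open side of the rim faces -x. Radii and heights in mm: foot r 55, z 0-12; neck r 34, z 12-40; collar z 40-66; head r 26, z 66-80; button above.
- orange_collar (a joint): The orange collar on the housing's axis: r 43 mm, 26 ribs out to r 46 (too wide to grasp), z 40-66 mm. Angle in rad: 0 tight, mark at the pointer; grows anticlockwise from above (loosening) and counts on: 6.28 at the pointer once more, 12.57 twice; stops at 0 and 20. Starts 2.0-4.4. Stays where left; 0.05 N m turns it, so a fingertip pressing the ribs with 4-10 N carries it round.
- orange_pointer (a point): top of the small fixed yellow pointer (z 70-75 mm, 47 to 63 mm from the axis) on the middle of the housing's guard: an aluminium wall (r 52 to 58 mm, z 10-70) that shields the rim within about 60 degrees either side of this point. Below it a hose stub sticks out to 75 mm from the axis. The other 240 degrees of the rim are open to a fingertip
- orange_mark (a point): outer end of the white stripe (the mark, on top and side) of the orange collar, 41.5 mm from the axis and 66 mm above the bench
- orange_vent (a joint): Travel in m of the red vent button (24 mm across, on the axis) on the orange-collared housing: 0 up, 0.006 fully down; a spring pushes back with 1.2 N when up, 4.8 N when fully down
- orange_vent_top (a point): centre of the top face of that red button, 92 mm above the bench when up
- blue_housing: The other filter housing, of the same build but with a blue collar; not to be worked on. Same size and axes as the orange one.
- blue_mark (a point): outer end of the white mark on the top face of the blue collar
- tin: Bystander, loose: closed metal tin of spare membranes, 60 mm across, 35 high. Origin: centre of the underside
- vial_a: Bystander, loose: small capped vial, 22 mm across, 45 high, blue cap. Origin: centre of the underside
- vial_b: Bystander, loose: small capped vial, 22 mm across, 45 high, white cap. Origin: centre of the underside
- spanner: Bystander, loose: steel spanner 150 mm long, lying flat. Origin: on its lengthwise axis at the underside
- beaker: Bystander, loose: open beaker, 60 mm across, 75 high. Origin: centre of the underside
- tray: Bystander, loose: shallow white tray 100 x 140 x 25 mm. Origin: centre of the underside
- solvent: Bystander, loose: amber solvent bottle with red cap, 72 mm across, 130 high. Origin: centre of the underside
Mind the look-alikes: they are no part of the job. Leave any green or pink look-alike of the orange_housing alone.

How it is judged:
By the outcome, as a careful person would: the job done as asked, in the order asked, and still so for the second after the job is handed in, with the robot touching nothing.
It also fails if it takes over 61 s, if anything falls off the work surface, if the arm or the gripper's body presses on something with over 40 N, if the wrist force passes 120 N, or if a joint passes its speed limit or range.

## Working session

There is one attempt and no reset: what is moved stays moved. The work goes in short steps, Python scripts to look and compute and a tool call to move; the robot and the scene stay as the last step left them, time stands still between calls to the robot, and variables do not carry over. Pictures are saved under pics/ and viewed, about 8 in all and at most 12, crops included, and the job is handed in when it is done.

Besides the shell and the picture viewer there is one more tool, called after "Emit:" by a JSON object that holds its "api" and its "payload", one argument or row to a line. arm_command: Moves the arm, as the interface text tells. Its arguments: {"type":"object","properties":{"rows":{"type":"array","items":{"type":"object","properties":{"fingers":{"type":"number"},"travel":{"type":"array","items":{"type":"number"}},"roll":{"type":"number"}}}}},"required":["rows"]}

```bash
mkdir -p pics
cat > h.py <<'E'
import numpy as np, cv2
from station import *
def K(n):
    c=get_calibration(n); f=200/np.tan(np.radians(c["fov_y"]/2))
    return c,np.array([[f,0,c["cx"]],[0,f,c["cy"]],[0,0,1.]]),np.array(c["distortion"],float)
def pose(n,s=None):
    c=get_calibration(n)
    if n=="wrist":
        s=s or sense(); T=np.eye(4);T[:3,:3]=s["ee_rot"];T[:3,3]=s["tcp_pos"]; return T@np.array(c["mount"])
    T=np.eye(4);T[:3,:3]=c["attitude"];T[:3,3]=c["origin"];return T
def px2w(n,uv,d,T=None):
    c,k,D=K(n); T=pose(n) if T is None else T
    p=cv2.undistortPoints(np.array(uv,float).reshape(-1,1,2),k,D)[:,0]
    d=np.asarray(d,float).reshape(-1,1)
    return (np.hstack([p*d,d]))@T[:3,:3].T+T[:3,3]
def w2px(n,P,T=None):
    c,k,D=K(n); T=pose(n) if T is None else T
    Q=(np.array(P,float).reshape(-1,3)-T[:3,3])@T[:3,:3]
    return cv2.projectPoints(Q,np.zeros(3),np.zeros(3),k,D)[0][:,0]
def save(n,im): cv2.imwrite("pics/"+n+".png",im[:,:,::-1])
E
python3 - <<'E'
from h import *
s=sense(); print(s["time_s"],s["tcp_pos"],np.round(s["ee_rot"],3).tolist(),s["wrist_force"])
a,da=capture("scene");b,db=capture("top")
save("scene",a);save("top",b)
for l in ["orange_housing","orange_pointer","orange_mark","orange_vent_top","blue_housing","blue_mark","tin","vial_a","spanner","beaker","tray","solvent"]:
    print(l,[(np.round(r["position"],3).tolist(),round(r["p"],2)) for r in search_frame("top",l)])
print(get_calibration("wrist")["mount"])
E
```

```text
0.0 [0.24125202 0.57584986 0.201757  ] [[0.922, -0.387, -0.001], [-0.387, -0.922, -0.002], [0.0, 0.002, -1.0]] [-0.25744313 -0.34659235 -0.27715294]
orange_housing [([0.401, 0.349, 0.064], 0.98), ([0.338, 0.161, 0.065], 0.89), ([0.524, 0.18, 0.068], 0.85), ([0.207, 0.315, 0.068], 0.8), ([0.661, 0.317, 0.067], 0.68)]
orange_pointer [([0.21, 0.316, 0.066], 0.93), ([0.33, 0.167, 0.066], 0.79), ([0.521, 0.175, 0.065], 0.69), ([0.66, 0.315, 0.065], 0.69), ([0.407, 0.353, 0.066], 0.66)]
orange_mark [([0.517, 0.179, 0.069], 0.89), ([0.654, 0.32, 0.065], 0.76), ([0.205, 0.317, 0.07], 0.65), ([0.336, 0.167, 0.064], 0.62), ([0.396, 0.35, 0.066], 0.59), ([0.417, 0.005, 0.005], 0.27)]
orange_vent_top [([0.336, 0.17, 0.093], 0.63), ([0.522, 0.184, 0.094], 0.6), ([0.396, 0.362, 0.092], 0.46), ([0.663, 0.323, 0.092], 0.36)]
blue_housing [([0.558, -0.229, 0.065], 0.94)]
blue_mark [([0.56, -0.23, 0.065], 0.93), ([0.525, 0.011, 0.037], 0.6), ([0.661, 0.021, 0.045], 0.32)]
tin [([0.524, 0.009, 0.035], 0.52)]
vial_a [([0.663, 0.021, 0.042], 0.6)]
spanner [([0.418, 0.003, 0.008], 0.56)]
beaker []
tray [([0.536, -0.484, 0.003], 0.8)]
solvent [([0.749, -0.005, 0.092], 0.7)]
[[-7.58014571e-04 -9.61960644e-01 -2.73187015e-01  7.46569743e-02]
 [ 9.99999647e-01 -6.30208295e-04 -5.55585434e-04 -6.51962825e-04]
 [ 3.62286599e-04 -2.73187340e-01  9.61960782e-01 -1.82355200e-01]
 [ 0.00000000e+00  0.00000000e+00  0.00000000e+00  1.00000000e+00]]
```

View pics/scene.png

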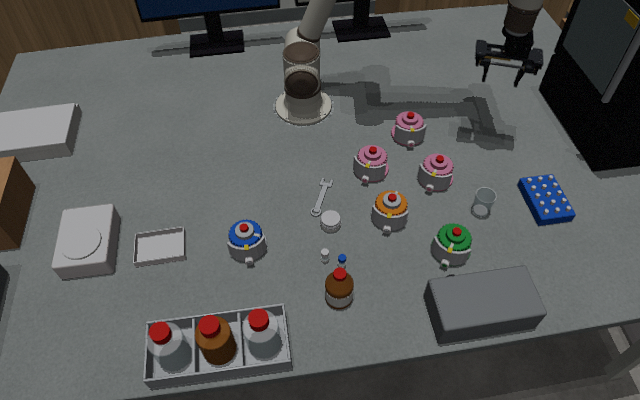

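View pics/top.png

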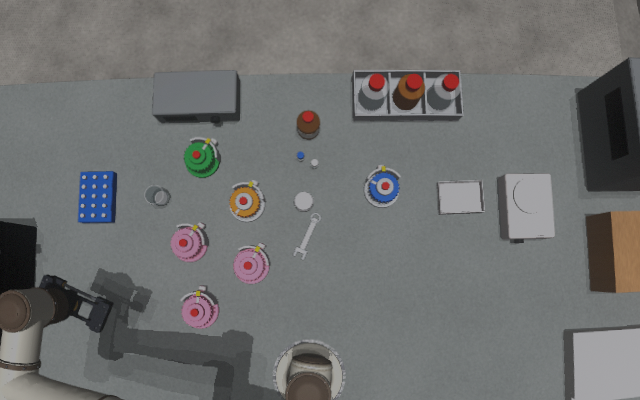

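The scene view has the orange housing at about px (390,210). In the top view it is at (245,201), with the pointer at its upper right (264,186). The pink and green look-alikes stand around it, and the blue housing is far off to the right. I'll move above it with the fingers shut.

Emit:
{"api": "arm_command", "payload": {
  "rows": [
    {"travel": [4,2.5,0],"roll": 0,"fingers": 0},
    {"travel": [8,5,0],"roll": 0,"fingers": 0},
    {"travel": [12,7.6,0],"roll": 0,"fingers": 0},
    {"travel": [16,10.2,0],"roll": 0,"fingers": 0},
    {"travel": [20,13,0],"roll": 0,"fingers": 0},
    {"travel": [24,15.5,0],"roll": 0,"fingers": 0},
    {"travel": [28,18,0],"roll": 0,"fingers": 0},
    {"travel": [32,20.5,0],"roll": 0,"fingers": 0},
    {"travel": [35.5,23,0],"roll": 0,"fingers": 0},
    {"travel": [38,25.5,0],"roll": 0,"fingers": 0}
  ]
}}

```text
time_s: 1.7
tcp_pos: [0.4947, 0.1925, 0.203]
ee_rot: [[0.922, -0.388, 0.001], [-0.388, -0.922, 0.0], [0.001, -0.0, -1.0]]
wrist_force: [0.9, 0.2, -0.3]
gripper_width: 0.175
```

Emit:
{"api": "arm_command", "payload": {
  "rows": [
    {"travel": [0,0,0],"roll": 0,"fingers": 0},
    {"travel": [0,0,0],"roll": 0,"fingers": 0}
  ]
}}

```text
time_s: 1.9
tcp_pos: [0.4937, 0.1937, 0.203]
ee_rot: [[0.922, -0.388, 0.0], [-0.388, -0.922, 0.0], [0.0, -0.0, -1.0]]
wrist_force: [-0.0, -0.1, 0.0]
gripper_width: 0.031
```

```bash
cat > look.py <<'E'
import sys
from h import *
s=sense(); T=pose("wrist",s); im,d=capture("wrist"); save(sys.argv[1],im); np.savez("w.npz",im=im,d=d,T=T)
print(s["time_s"],np.round(s["tcp_pos"],4),np.round(s["wrist_force"],1))
for l in ["orange_housing","orange_pointer","orange_mark","orange_vent_top"]:
    for r in search_frame("wrist",l): print(l,np.round(r["position"],4),round(r["p"],2),w2px("wrist",r["position"],T).round())
E
python3 look.py w1
python3 - <<'E'
from h import *
z=np.load("w.npz");im,d,T=z["im"],z["d"],z["T"]
hsv=cv2.cvtColor(im,cv2.COLOR_RGB2HSV)
def fit(m,zlo,zhi,name):
    v,u=np.nonzero(m&(d>0)); P=px2w("wrist",np.c_[u,v],d[v,u],T); k=(P[:,2]>zlo)&(P[:,2]<zhi); P=P[k]
    if len(P)<20: print(name,len(P));return
    c,r=cv2.minEnclosingCircle(P[:,:2].astype(np.float32)); print(name,len(P),c,r,np.median(P[:,2]),np.median(P,0))
H,S,V=cv2.split(hsv)
fit((H>7)&(H<20)&(S>150)&(V>80),.06,.072,"orange top")
fit(((H<5)|(H>174))&(S>150)&(V>60),.086,.1,"button")
E
```

```text
1.9 [0.4937 0.1937 0.203 ] [-0.  -0.1  0. ]
orange_housing [0.5365 0.1817 0.0627] 0.68 [[317. 141.]]
orange_housing [0.3964 0.1439 0.0299] 0.62 [[390. 233.]]
orange_housing [0.662  0.3083 0.0676] 0.6 [[146.  74.]]
orange_pointer [0.6616 0.3128 0.0693] 0.66 [[141.  76.]]
orange_pointer [0.5359 0.1788 0.065 ] 0.61 [[319. 141.]]
orange_pointer [0.3989 0.1456 0.0282] 0.58 [[388. 231.]]
orange_mark [0.5256 0.1864 0.0681] 0.94 [[316. 154.]]
orange_mark [0.6561 0.3099 0.0658] 0.64 [[148.  80.]]
orange_mark [0.4187 0.3996 0.064 ] 0.45 [[189. 304.]]
orange_vent_top [0.5224 0.1856 0.0898] 0.81 [[318. 159.]]
orange_vent_top [0.6594 0.3222 0.0874] 0.62 [[123.  81.]]
orange top 3284 (0.5231406688690186, 0.18622708320617676) 0.04548062011599541 0.06640074311339239 [0.53025576 0.18228917 0.06640074]
button 1007 (0.5932286381721497, 0.25803613662719727) 0.11119069159030914 0.09240640804858063 [0.65519387 0.3183119  0.09240641]
```

View pics/w1.png

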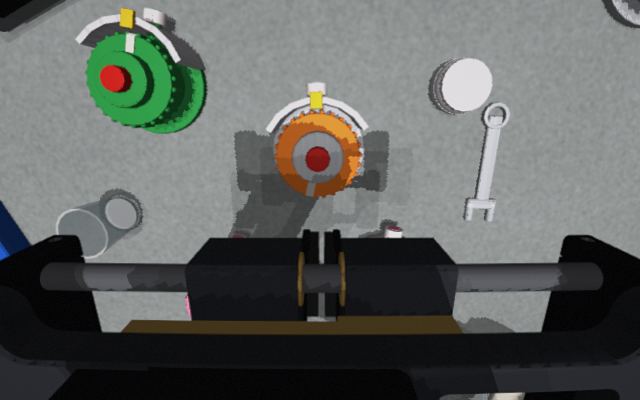

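The wrist view shows the orange collar at about px (318,155). Its pointer is at (316,98), almost along tool +x, and its white mark is at (311,187), almost opposite. The tool axes already line up with the housing.

```bash
cat > meas.py <<'E'
from h import *
z=np.load("w.npz");im,d,T=z["im"],z["d"],z["T"]
C=np.array([.5231,.1862])
H,S,V=cv2.split(cv2.cvtColor(im,cv2.COLOR_RGB2HSV))
v,u=np.nonzero(d>0);P=px2w("wrist",np.c_[u,v],d[v,u],T)
q=P[:,:2]-C; r=np.hypot(*q.T); h,s,b=H[v,u],S[v,u],V[v,u]
m=(abs(P[:,2]-.092)<.004)&(r<.03)&(s>120); print("button",m.sum(),P[m].mean(0),cv2.minEnclosingCircle(P[m][:,:2].astype(np.float32)))
ye=(h>22)&(h<34)&(s>120)&(r>.042)&(r<.068)&(P[:,2]>.066)
mk=(s<90)&(b>80)&(r>.03)&(r<.042)&(abs(P[:,2]-.066)<.003)
for n,k in (("pointer",ye),("mark",mk)):
    if k.sum(): 
        a=np.degrees(np.arctan2(*(np.mean(q[k]/r[k][:,None],0))[::-1])); print(n,k.sum(),P[k].mean(0).round(4),"ang",a.round(1), "spread",np.degrees(np.std(np.angle(np.exp(1j*(np.arctan2(q[k][:,1],q[k][:,0])-np.radians(a)))))).round(1))
E
python3 meas.py
```

```text
button 461 [0.52349327 0.18600384 0.09240075] ((0.5231457948684692, 0.1860007643699646), 0.011830477975308895)
pointer 197 [0.5741 0.1665 0.0754] ang -21.1 spread 3.4
mark 77 [0.4938 0.2071 0.0673] ang 144.5 spread 3.6
```

Pointer at -21°, mark at 144.5°, so the collar reads about 2.89 rad and needs +9.68 rad. Pressing the button first.

Emit:
{"api": "arm_command", "payload": {
  "rows": [
    {"travel": [3,-0.43,4],"roll": 0,"fingers": 0},
    {"travel": [3,-0.43,7],"roll": 0,"fingers": 0},
    {"travel": [3,-0.43,8.7],"roll": 0,"fingers": 0},
    {"travel": [3,-0.43,9.5],"roll": 0,"fingers": 0},
    {"travel": [3,-0.43,10],"roll": 0,"fingers": 0},
    {"travel": [3,-0.43,10.3],"roll": 0,"fingers": 0},
    {"travel": [3,-0.43,10.5],"roll": 0,"fingers": 0},
    {"travel": [3,-0.43,10.5],"roll": 0,"fingers": 0}
  ]
}}

```text
time_s: 2.95
tcp_pos: [0.523, 0.1871, 0.0985]
ee_rot: [[0.922, -0.386, 0.001], [-0.386, -0.922, 0.001], [0.001, -0.001, -1.0]]
wrist_force: [0.0, 1.0, 0.0]
gripper_width: 0.006
```

Emit:
{"api": "arm_command", "payload": {
  "rows": [
    {"travel": [0,0,0.1],"roll": 0,"fingers": 0},
    {"travel": [0,0,0.2],"roll": 0,"fingers": 0},
    {"travel": [0,0,0.2],"roll": 0,"fingers": 0}
  ]
}}

```text
time_s: 3.25
tcp_pos: [0.5228, 0.1867, 0.096]
ee_rot: [[0.922, -0.387, 0.0], [-0.387, -0.922, 0.0], [0.0, -0.0, -1.0]]
wrist_force: [-0.4, 0.1, 0.6]
gripper_width: 0.012
```

Emit:
{"api": "arm_command", "payload": {
  "rows": [
    {"travel": [0,0,0.1],"roll": 0,"fingers": 0},
    {"travel": [0,0,0.2],"roll": 0,"fingers": 0},
    {"travel": [0,0,0.2],"roll": 0,"fingers": 0}
  ]
}}

```text
time_s: 3.55
tcp_pos: [0.5227, 0.1867, 0.0937]
ee_rot: [[0.922, -0.386, -0.0], [-0.386, -0.922, -0.0], [-0.0, 0.0, -1.0]]
wrist_force: [-0.1, 0.4, -0.3]
gripper_width: 0.009
```

```bash
python3 look.py w2; python3 -c "
from h import *
z=np.load('w.npz');a=z['im'];a2,_=capture('scene');c=cv2.resize(a2[180:250,350:440],None,fx=5,fy=5)
save('w2',np.vstack([cv2.resize(a[100:330,160:480],(450,323)),c]))
s=sense();print(s['wrist_force'],s['tcp_pos'],s['effort'])"
```

```text
3.55 [0.5227 0.1867 0.0937] [-0.1  0.4 -0.3]
orange_housing [0.659  0.3033 0.0665] 0.88 [[ 80. 103.]]
orange_housing [0.5451 0.174  0.067 ] 0.83 [[327. 184.]]
orange_housing [0.4639 0.356  0.0114] 0.47 [[189. 313.]]
orange_pointer [0.6567 0.3084 0.0676] 0.92 [[ 74. 110.]]
orange_pointer [0.5435 0.171  0.0665] 0.59 [[331. 184.]]
orange_pointer [0.3299 0.1471 0.0637] 0.58 [[448. 391.]]
orange_mark [0.5445 0.1766 0.0674] 0.91 [[323. 187.]]
orange_mark [0.6516 0.3036 0.0659] 0.7 [[ 86. 114.]]
orange_vent_top [0.5271 0.1825 0.0935] 0.84 [[326. 225.]]
orange_vent_top [0.6601 0.3207 0.0896] 0.71 [[ 28. 113.]]
[-0.72646613  0.33749139 -0.04074085] [0.52280055 0.18675113 0.09389502] [-1.09078552e-03 -3.52851212e+01  1.56752908e+01  3.48841377e+00
  7.03960285e-02  9.73512151e-07]
```

View pics/w2.png

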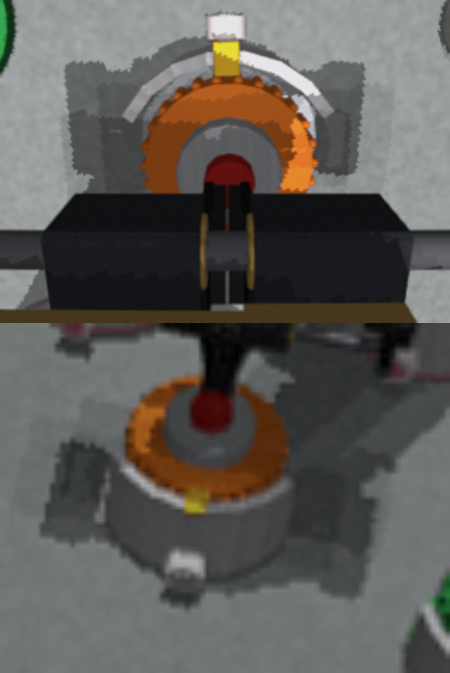

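The wrist crop shows the fingers just in front of the red button, and the force is still zero. I'll check the finger and button geometry in the depth image.

Run:
```python
from h import *
z=np.load("w.npz");im,d,T=z["im"],z["d"],z["T"]
s=sense();R=np.array(s["ee_rot"]);p=np.array(s["tcp_pos"])
v,u=np.nonzero(d>0);P=px2w("wrist",np.c_[u,v],d[v,u],T);t=(P-p)@R
H,S,V=cv2.split(cv2.cvtColor(im,cv2.COLOR_RGB2HSV))
red=((H[v,u]<5)|(H[v,u]>174))&(S[v,u]>150)&(abs(u-322)<30)&(v<260)&(v>180)
print("red world z pct",np.percentile(P[red][:,2],[5,50,95]),"tool",np.percentile(t[red],[2,98],axis=0).round(4).tolist(),red.sum())
print("tip px",w2px("wrist",[p+R@[0,0,.011],p,p+R@[.0095,0,.011],p+R@[-.0095,0,.011]],T).round().tolist())
for vv in range(210,300,6):
    i=[np.nonzero((v==vv)&(u==uu))[0] for uu in (312,322,332)]
    print(vv,[t[k[0]].round(3).tolist() if len(k) else None for k in i], im[vv,312].tolist())
```

```text
red world z pct [0.08473396 0.09228913 0.12178831] tool [[0.001, -0.0095, -0.0354], [0.0121, 0.0107, 0.0106]] 679
tip px [[322.0, 227.0], [322.0, 233.0], [322.0, 214.0], [322.0, 240.0]]
210 [[0.011, -0.007, 0.013], [0.012, -0.0, 0.01], [0.011, 0.007, 0.013]] [91, 91, 94]
216 [[0.01, -0.006, 0.004], [0.011, -0.0, 0.002], [0.011, 0.006, 0.003]] [70, 13, 11]
222 [[0.007, -0.006, 0.001], [0.007, -0.0, 0.002], [0.007, 0.006, 0.002]] [95, 17, 15]
228 [[0.003, -0.006, 0.002], [0.003, -0.0, 0.001], [0.003, 0.006, 0.001]] [94, 16, 13]
234 [[0.011, -0.006, -0.027], [0.009, -0.0, -0.023], [0.012, 0.005, -0.029]] [10, 10, 11]
240 [[0.01, -0.005, -0.033], [0.009, -0.0, -0.032], [0.011, 0.005, -0.036]] [10, 10, 11]
246 [[0.009, -0.005, -0.039], [0.009, -0.0, -0.039], [0.011, 0.005, -0.043]] [14, 13, 14]
252 [[0.01, -0.005, -0.048], [0.008, -0.0, -0.044], [0.009, 0.005, -0.046]] [16, 16, 16]
258 [[0.009, -0.005, -0.052], [0.005, -0.0, -0.043], [0.009, 0.004, -0.053]] [14, 13, 14]
264 [[0.033, -0.003, -0.103], [0.033, -0.0, -0.102], [0.033, 0.002, -0.102]] [25, 26, 27]
270 [[0.032, -0.003, -0.105], [0.033, -0.0, -0.106], [0.032, 0.002, -0.105]] [47, 47, 49]
276 [[0.032, -0.003, -0.107], [0.031, -0.0, -0.107], [0.031, 0.002, -0.106]] [53, 54, 56]
282 [[0.03, -0.003, -0.107], [0.03, -0.0, -0.108], [0.03, 0.002, -0.108]] [55, 55, 58]
288 [[0.028, -0.003, -0.108], [0.028, -0.0, -0.108], [0.028, 0.002, -0.108]] [43, 42, 45]
294 [[0.001, -0.004, -0.069], [-0.005, -0.0, -0.059], [0.002, 0.004, -0.07]] [20, 18, 19]
```

The button top still reads z=0.092 and can be seen directly under the TCP. So the real tips end well short of the nominal position, at roughly tool z -0.02. I'll go on down in small steps and watch the force.

Emit:
{"api": "arm_command", "payload": {
  "rows": [
    {"travel": [0,0,0.2],"roll": 0,"fingers": 0},
    {"travel": [0,0,0.4],"roll": 0,"fingers": 0},
    {"travel": [0,0,0.5],"roll": 0,"fingers": 0},
    {"travel": [0,0,0.5],"roll": 0,"fingers": 0}
  ]
}}

```text
time_s: 4.25
tcp_pos: [0.5226, 0.1867, 0.0885]
ee_rot: [[0.922, -0.387, -0.0], [-0.387, -0.922, -0.0], [-0.0, 0.0, -1.0]]
wrist_force: [-0.1, -0.3, 0.3]
gripper_width: 0.002
```

```bash
cat > red.py <<'E'
from h import *
s=sense();T=pose("wrist",s);im,d=capture("wrist")
R=np.array(s["ee_rot"]);p=np.array(s["tcp_pos"])
v,u=np.nonzero(d>0);P=px2w("wrist",np.c_[u,v],d[v,u],T);t=(P-p)@R
h=cv2.cvtColor(im,cv2.COLOR_RGB2HSV)[v,u].astype(int)
red=((h[:,0]<5)|(h[:,0]>174))&(h[:,1]>150)&(np.hypot(P[:,0]-.5231,P[:,1]-.1862)<.016)&(P[:,2]<.1)
print(s["time_s"],p,s["wrist_force"],"red",red.sum(),np.percentile(P[red][:,2],[10,50,90]).round(4),"rows",v[red].min(),v[red].max(),"tool x",t[red][:,0].min(),t[red][:,0].max())
for vv in range(v[red].max()-6,v[red].max()+16,3):
    k=np.nonzero((v==vv)&(u==314))[0]; print(vv,t[k].round(3).tolist(),im[vv,314])
E
python3 red.py
```

```text
4.25 [0.52262041 0.18667672 0.08854045] [-0.07884823 -0.29809184  0.32361606] red 530 [0.0861 0.092  0.093 ] rows 212 237 tool x -0.000714246119791062 0.012807517101900126
231 [[0.003, -0.005, -0.004]] [61 12 13]
234 [[0.009, -0.005, -0.024]] [16 15 15]
237 [[0.01, -0.005, -0.029]] [12 12 13]
240 [[0.01, -0.004, -0.033]] [13 14 14]
243 [[0.01, -0.004, -0.036]] [15 13 15]
246 [[0.01, -0.004, -0.04]] [11 12 10]
249 [[0.009, -0.004, -0.043]] [13 13 12]
252 [[0.009, -0.004, -0.046]] [14 13 13]
```

Emit:
{"api": "arm_command", "payload": {
  "rows": [
    {"travel": [0,0,0.3],"roll": 0,"fingers": 0},
    {"travel": [0,0,0.6],"roll": 0,"fingers": 0},
    {"travel": [0,0,0.9],"roll": 0,"fingers": 0},
    {"travel": [0,0,1.1],"roll": 0,"fingers": 0},
    {"travel": [0,0,1.1],"roll": 0,"fingers": 0}
  ]
}}

```text
time_s: 4.8
tcp_pos: [0.5225, 0.1866, 0.0774]
ee_rot: [[0.922, -0.387, -0.001], [-0.387, -0.922, -0.001], [-0.001, 0.001, -1.0]]
wrist_force: [-0.8, -0.9, 0.1]
gripper_width: 0.009
```

```bash
python3 red.py
```

```text
4.8 [0.52249022 0.18656545 0.07736065] [-0.79697844 -0.88516209  0.14100496] red 369 [0.0844 0.0912 0.093 ] rows 218 237 tool x 0.0037784311841698595 0.01283261762827176
231 [[0.008, -0.005, -0.015]] [61 15 13]
234 [[0.009, -0.005, -0.024]] [12 11 13]
237 [[0.01, -0.005, -0.029]] [14 13 14]
240 [[0.009, -0.004, -0.032]] [14 14 12]
243 [[0.01, -0.004, -0.036]] [11 13 11]
246 [[0.009, -0.004, -0.039]] [13 13 13]
249 [[0.01, -0.004, -0.044]] [15 14 13]
252 [[0.01, -0.004, -0.048]] [11 10 12]
```

Emit:
{"api": "arm_command", "payload": {
  "rows": [
    {"travel": [0,0,0.3],"roll": 0,"fingers": 0},
    {"travel": [0,0,0.6],"roll": 0,"fingers": 0},
    {"travel": [0,0,0.8],"roll": 0,"fingers": 0},
    {"travel": [0,0,0.8],"roll": 0,"fingers": 0}
  ]
}}

```text
time_s: 5.25
tcp_pos: [0.523, 0.1869, 0.07]
ee_rot: [[0.922, -0.386, 0.0], [-0.386, -0.922, 0.0], [0.0, -0.0, -1.0]]
wrist_force: [-0.7, 0.5, 2.8]
gripper_width: 0.002
```

Emit:
{"api": "arm_command", "payload": {
  "rows": [
    {"travel": [0,0,0.15],"roll": 0,"fingers": 0},
    {"travel": [0,0,0.3],"roll": 0,"fingers": 0},
    {"travel": [0,0,0.3],"roll": 0,"fingers": 0}
  ]
}}

```text
time_s: 5.55
tcp_pos: [0.5229, 0.1869, 0.0671]
ee_rot: [[0.922, -0.386, 0.0], [-0.386, -0.922, 0.0], [0.0, -0.0, -1.0]]
wrist_force: [-1.2, 0.8, 4.2]
gripper_width: 0.008
```

The spring force is rising (2.8 N, then 4.2 N). From that the tips stand about 19 mm behind the TCP. I'll finish the press and let the button up.

Emit:
{"api": "arm_command", "payload": {
  "rows": [
    {"travel": [0,0,0.1],"roll": 0,"fingers": 0},
    {"travel": [0,0,0.2],"roll": 0,"fingers": 0},
    {"travel": [0,0,0.2],"roll": 0,"fingers": 0}
  ]
}}

```text
time_s: 5.85
tcp_pos: [0.523, 0.1869, 0.0666]
ee_rot: [[0.923, -0.386, 0.001], [-0.386, -0.923, 0.0], [0.001, -0.0, -1.0]]
wrist_force: [-3.9, -0.4, 13.1]
gripper_width: 0.002
```

Emit:
{"api": "arm_command", "payload": {
  "rows": [
    {"travel": [0,0,-0.5],"roll": 0,"fingers": 0},
    {"travel": [0,0,-1],"roll": 0,"fingers": 0},
    {"travel": [0,0,-2.5],"roll": 0,"fingers": 0}
  ]
}}

```text
time_s: 6.15
tcp_pos: [0.5213, 0.1859, 0.0883]
ee_rot: [[0.922, -0.387, -0.004], [-0.387, -0.922, -0.002], [-0.003, 0.003, -1.0]]
wrist_force: [-0.7, -1.2, -0.6]
gripper_width: 0.003
```

Run:
```python
from h import *
s=sense();R=np.array(s["ee_rot"]);p=np.array(s["tcp_pos"]);print(s["time_s"],p,s["wrist_force"],np.round(s["joints"],1))
print(red:=0)
for n in ("scene","top"):
    im,d=capture(n)
    v,u=np.nonzero(d>0);P=px2w(n,np.c_[u,v],d[v,u]);t=(P-p)@R
    k=(abs(t[:,0])<.06)&(abs(t[:,1])<.11)&(P[:,2]>.093)
    # lowest visible points per y-bin of the gripper
    for lo in np.arange(-.1,.1,.01):
        m=k&(t[:,1]>=lo)&(t[:,1]<lo+.01)
        if m.sum()>3: print(n,lo.round(2),m.sum(),"zmax(tool)",np.percentile(t[m][:,2],[97]).round(3),"x",np.percentile(t[m][:,0],[3,97]).round(3))
    if n=="scene": save("s2",cv2.resize(im[110:250,330:470],None,fx=4,fy=4))
```

```text
6.15 [0.52126897 0.18592364 0.08826788] [-0.69631563 -1.20045348 -0.62784099] [ 36.4  21.6 -18.4  -0.1 -50.3  30.9]
0
scene -0.1 53 zmax(tool) [-0.115] x [-0.032  0.04 ]
scene -0.09 142 zmax(tool) [-0.095] x [-0.059  0.041]
scene -0.08 174 zmax(tool) [-0.106] x [-0.058  0.039]
scene -0.07 180 zmax(tool) [-0.106] x [-0.055  0.033]
scene -0.06 219 zmax(tool) [-0.105] x [-0.057  0.034]
scene -0.05 338 zmax(tool) [-0.107] x [-0.05   0.037]
scene -0.04 451 zmax(tool) [-0.109] x [-0.049  0.038]
scene -0.03 463 zmax(tool) [-0.109] x [-0.03  0.04]
scene -0.02 477 zmax(tool) [-0.098] x [-0.015  0.043]
scene -0.01 499 zmax(tool) [-0.034] x [-0.015  0.045]
scene -0.0 492 zmax(tool) [-0.041] x [-0.013  0.045]
scene 0.01 440 zmax(tool) [-0.106] x [-0.013  0.042]
scene 0.02 421 zmax(tool) [-0.108] x [-0.02   0.039]
scene 0.03 288 zmax(tool) [-0.107] x [-0.02   0.033]
scene 0.04 64 zmax(tool) [-0.101] x [-0.026  0.035]
scene 0.05 59 zmax(tool) [-0.103] x [-0.028  0.034]
scene 0.06 89 zmax(tool) [-0.103] x [-0.029  0.037]
scene 0.07 108 zmax(tool) [-0.102] x [-0.033  0.04 ]
scene 0.08 110 zmax(tool)
[... 295 characters left out ...]
 zmax(tool) [-0.365] x [-0.057  0.023]
top -0.03 177 zmax(tool) [-0.366] x [-0.057  0.031]
top -0.02 216 zmax(tool) [-0.23] x [-0.057  0.036]
top -0.01 222 zmax(tool) [-0.356] x [-0.057  0.039]
top -0.0 252 zmax(tool) [-0.117] x [-0.058  0.039]
top 0.01 296 zmax(tool) [-0.115] x [-0.051  0.039]
top 0.02 353 zmax(tool) [-0.114] x [-0.036  0.036]
top 0.03 400 zmax(tool) [-0.108] x [-0.028  0.031]
top 0.04 159 zmax(tool) [-0.109] x [-0.026  0.028]
top 0.05 39 zmax(tool) [-0.106] x [-0.03   0.034]
top 0.06 67 zmax(tool) [-0.129] x [-0.03   0.033]
top 0.07 106 zmax(tool) [-0.131] x [-0.033  0.037]
top 0.08 110 zmax(tool) [-0.131] x [-0.034  0.038]
top 0.09 59 zmax(tool) [-0.124] x [-0.032  0.036]
```

View pics/s2.png

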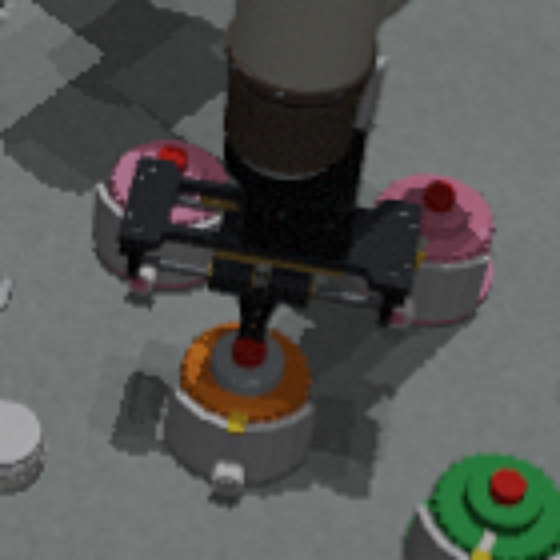

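The button bottomed at 13 N and is up again. The depth data put the gripper body at least 75 mm behind the tips, so it clears the button. Now to the start of the first stroke on the tool -y side, with the tip at about z 0.048, and feel for the rim.

Emit:
{"api": "arm_command", "payload": {
  "rows": [
    {"travel": [0,-3.5,0],"roll": 0,"fingers": 0},
    {"travel": [0,-7,0],"roll": 0,"fingers": 0},
    {"travel": [0,-7,3],"roll": 0,"fingers": 0},
    {"travel": [0,-7,6.1],"roll": 0,"fingers": 0},
    {"travel": [0,-6.4,6.1],"roll": 0,"fingers": 0},
    {"travel": [0,-6.1,6.1],"roll": 0,"fingers": 0},
    {"travel": [0,-6.1,6.1],"roll": 0,"fingers": 0}
  ]
}}

```text
time_s: 6.95
tcp_pos: [0.547, 0.2428, 0.0302]
ee_rot: [[0.922, -0.387, 0.002], [-0.387, -0.922, 0.001], [0.001, -0.002, -1.0]]
wrist_force: [0.6, 1.0, 1.0]
gripper_width: 0.006
```

Emit:
{"api": "arm_command", "payload": {
  "rows": [
    {"travel": [0,0.15,0],"roll": 0,"fingers": 0},
    {"travel": [0,0.3,0],"roll": 0,"fingers": 0},
    {"travel": [0,0.3,0],"roll": 0,"fingers": 0}
  ]
}}

```text
time_s: 7.25
tcp_pos: [0.5454, 0.2403, 0.0298]
ee_rot: [[0.922, -0.387, 0.001], [-0.387, -0.922, 0.001], [0.001, -0.001, -1.0]]
wrist_force: [-0.4, -0.4, -0.4]
gripper_width: 0.007
```

Emit:
{"api": "arm_command", "payload": {
  "rows": [
    {"travel": [0,0.15,0],"roll": 0,"fingers": 0},
    {"travel": [0,0.2,0],"roll": 0,"fingers": 0},
    {"travel": [0,0.2,0],"roll": 0,"fingers": 0}
  ]
}}

```text
time_s: 7.55
tcp_pos: [0.5444, 0.2384, 0.0289]
ee_rot: [[0.922, -0.386, -0.0], [-0.386, -0.922, -0.0], [-0.0, 0.0, -1.0]]
wrist_force: [0.2, -0.3, 0.2]
gripper_width: 0.005
```

b = -56 mm now and no contact yet.

Emit:
{"api": "arm_command", "payload": {
  "rows": [
    {"travel": [0,0.1,0],"roll": 0,"fingers": 0},
    {"travel": [0,0.2,0],"roll": 0,"fingers": 0},
    {"travel": [0,0.2,0],"roll": 0,"fingers": 0}
  ]
}}

```text
time_s: 7.85
tcp_pos: [0.5437, 0.2366, 0.0288]
ee_rot: [[0.922, -0.387, 0.0], [-0.387, -0.922, 0.0], [0.0, -0.0, -1.0]]
wrist_force: [0.4, 0.2, -0.1]
gripper_width: 0.003
```

Emit:
{"api": "arm_command", "payload": {
  "rows": [
    {"travel": [0,0.1,0],"roll": 0,"fingers": 0},
    {"travel": [0,0.2,0],"roll": 0,"fingers": 0},
    {"travel": [0,0.2,0],"roll": 0,"fingers": 0}
  ]
}}

```text
time_s: 8.15
tcp_pos: [0.5438, 0.2363, 0.029]
ee_rot: [[0.922, -0.386, 0.003], [-0.386, -0.922, 0.003], [0.001, -0.004, -1.0]]
wrist_force: [1.0, 5.3, -2.8]
gripper_width: 0.004
```

Contact at b = -54.2 mm, so the half thickness is 8.2 mm. 2 mm of overpress gives 5.3 N. Next I'll generate the stroke path around the rim.

```bash
cat > path.py <<'E'
import numpy as np,json
hx,hy,R=9.5,8.2,43.5
t=np.linspace(0,np.pi/2,200)
c=np.vstack([[[0,-hy-R]],np.c_[-hx-R*np.sin(t),-hy-R*np.cos(t)],np.c_[-hx-R*np.cos(t),hy+R*np.sin(t)],[[8,hy+R]]])
L=np.r_[0,np.cumsum(np.hypot(*np.diff(c,axis=0).T))]
f=lambda s:np.c_[np.interp(s,L,c[:,0]),np.interp(s,L,c[:,1])]
if __name__=="__main__":
    print("L",L[-1]); p=np.array([0,-52.])
    for k in range(3):
        q=(f(6*np.arange(10*k+1,10*k+11))).round(0 if 0 else 1)
        print(k,((q-p)/10).round(2).tolist(),"end",q[-1]); p=q[-1]
E
python3 path.py
```

```text
L 180.05892564950489
0 [[-0.6, 0.03], [-1.2, 0.04], [-1.79, 0.11], [-2.37, 0.27], [-2.92, 0.5], [-3.44, 0.81], [-3.91, 1.19], [-4.32, 1.63], [-4.66, 2.11], [-4.94, 2.65]] end [-49.4 -25.5]
1 [[-0.2, 0.56], [-0.32, 1.15], [-0.36, 1.75], [-0.36, 2.35], [-0.36, 2.95], [-0.36, 3.55], [-0.29, 4.14], [-0.14, 4.72], [0.08, 5.28], [0.38, 5.8]] end [-45.6  32.5]
2 [[0.37, 0.47], [0.8, 0.89], [1.28, 1.24], [1.81, 1.53], [2.37, 1.74], [2.96, 1.87], [3.55, 1.92], [4.15, 1.92], [4.75, 1.92], [5.35, 1.92]] end [ 7.9 51.7]
```

Emit:
{"api": "arm_command", "payload": {
  "rows": [
    {"travel": [-0.6,0.03,0],"roll": 0,"fingers": 0},
    {"travel": [-1.2,0.04,0],"roll": 0,"fingers": 0},
    {"travel": [-1.79,0.11,0],"roll": 0,"fingers": 0},
    {"travel": [-2.37,0.27,0],"roll": 0,"fingers": 0},
    {"travel": [-2.92,0.5,0],"roll": 0,"fingers": 0},
    {"travel": [-3.44,0.81,0],"roll": 0,"fingers": 0},
    {"travel": [-3.91,1.19,0],"roll": 0,"fingers": 0},
    {"travel": [-4.32,1.63,0],"roll": 0,"fingers": 0},
    {"travel": [-4.66,2.11,0],"roll": 0,"fingers": 0},
    {"travel": [-4.94,2.65,0],"roll": 0,"fingers": 0}
  ]
}}

```text
time_s: 9.15
tcp_pos: [0.4858, 0.231, 0.029]
ee_rot: [[0.922, -0.386, -0.0], [-0.386, -0.922, 0.002], [-0.001, -0.002, -1.0]]
wrist_force: [-5.6, 7.8, 1.5]
gripper_width: 0.005
```

Emit:
{"api": "arm_command", "payload": {
  "rows": [
    {"travel": [-0.2,0.56,0],"roll": 0,"fingers": 0},
    {"travel": [-0.32,1.15,0],"roll": 0,"fingers": 0},
    {"travel": [-0.36,1.75,0],"roll": 0,"fingers": 0},
    {"travel": [-0.36,2.35,0],"roll": 0,"fingers": 0},
    {"travel": [-0.36,2.95,0],"roll": 0,"fingers": 0},
    {"travel": [-0.36,3.55,0],"roll": 0,"fingers": 0},
    {"travel": [-0.29,4.14,0],"roll": 0,"fingers": 0},
    {"travel": [-0.14,4.72,0],"roll": 0,"fingers": 0},
    {"travel": [0.08,5.28,0],"roll": 0,"fingers": 0},
    {"travel": [0.38,5.8,0],"roll": 0,"fingers": 0}
  ]
}}

```text
time_s: 10.15
tcp_pos: [0.4672, 0.1732, 0.0286]
ee_rot: [[0.922, -0.387, -0.002], [-0.387, -0.922, -0.001], [-0.001, 0.002, -1.0]]
wrist_force: [-3.4, 0.6, -0.4]
gripper_width: 0.004
```

```bash
sed -i 's/^z=np.load.*/s=sense();T=pose("wrist",s);im,d=capture("wrist");print(s["time_s"],np.round(s["tcp_pos"],4),np.round(s["wrist_force"],1))/' meas.py; echo 'save("m",im)' >> meas.py; python3 meas.py
```

```text
10.15 [0.4672 0.1732 0.0286] [-3.4  0.6 -0.4]
button 2702 [0.52342963 0.1851911  0.09232327] ((0.5229892134666443, 0.18595385551452637), 0.012105876579880714)
pointer 1093 [0.5738 0.1665 0.0759] ang -21.2 spread 10.3
mark 530 [0.543  0.1578 0.0672] ang -54.8 spread 19.9
```

View pics/m.png

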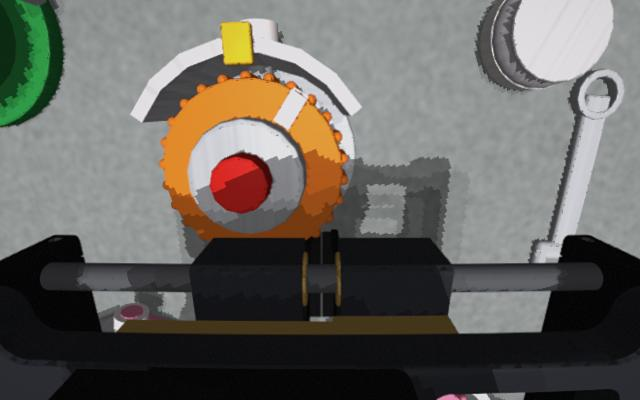

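The view shows the mark at px (290,107), about 37° short of the pointer at (238,43). So 120 mm of stroke gave about 2.74 rad with little slip. I'll finish this stroke, lift over and return.

Emit:
{"api": "arm_command", "payload": {
  "rows": [
    {"travel": [0.37,0.47,0],"roll": 0,"fingers": 0},
    {"travel": [0.8,0.89,0],"roll": 0,"fingers": 0},
    {"travel": [1.28,1.24,0],"roll": 0,"fingers": 0},
    {"travel": [1.81,1.53,0],"roll": 0,"fingers": 0},
    {"travel": [2.37,1.74,0],"roll": 0,"fingers": 0},
    {"travel": [2.96,1.87,0],"roll": 0,"fingers": 0},
    {"travel": [3.55,1.92,0],"roll": 0,"fingers": 0},
    {"travel": [4.15,1.92,0],"roll": 0,"fingers": 0},
    {"travel": [4.75,1.92,0],"roll": 0,"fingers": 0},
    {"travel": [5.35,1.92,0],"roll": 0,"fingers": 0}
  ]
}}

```text
time_s: 11.2
tcp_pos: [0.5079, 0.1323, 0.0283]
ee_rot: [[0.922, -0.387, -0.007], [-0.387, -0.922, -0.006], [-0.004, 0.008, -1.0]]
wrist_force: [-6.5, -9.1, 3.4]
gripper_width: 0.004
```

Emit:
{"api": "arm_command", "payload": {
  "rows": [
    {"travel": [0,1.3,0],"roll": 0,"fingers": 0},
    {"travel": [0,1.3,-3],"roll": 0,"fingers": 0},
    {"travel": [-0.8,1.3,-6.2],"roll": 0,"fingers": 0},
    {"travel": [-0.8,-3,-6.2],"roll": 0,"fingers": 0},
    {"travel": [-0.8,-7.4,-6.2],"roll": 0,"fingers": 0},
    {"travel": [-0.8,-11.7,-6.2],"roll": 0,"fingers": 0},
    {"travel": [-0.8,-11.7,-6.2],"roll": 0,"fingers": 0},
    {"travel": [-0.8,-11.7,-3],"roll": 0,"fingers": 0},
    {"travel": [-0.8,-11.7,0],"roll": 0,"fingers": 0},
    {"travel": [-0.8,-11.2,0],"roll": 0,"fingers": 0}
  ]
}}

```text
time_s: 12.2
tcp_pos: [0.5444, 0.2409, 0.0253]
ee_rot: [[0.922, -0.387, -0.004], [-0.387, -0.922, -0.003], [-0.003, 0.004, -1.0]]
wrist_force: [-0.7, -0.5, -0.1]
gripper_width: 0.005
```

```bash
cat > mark.py <<'E'
from h import *
s=sense();T=pose("wrist",s);im,d=capture("wrist");save("m",im)
C=np.array([.5231,.1861]);R=np.array(s["ee_rot"]);p=np.array(s["tcp_pos"])
t=((p-np.r_[C,p[2]])@R)*1000
print(s["time_s"],"a,b",t[:2].round(1),"z",p[2].round(4),"F",np.round(s["wrist_force"],1))
A=np.radians(np.arange(0,360,.5));rs=np.arange(.030,.041,.001)
g=np.array([[[C[0]+r*np.cos(a),C[1]+r*np.sin(a),.066] for r in rs] for a in A]).reshape(-1,3)
uv=w2px("wrist",g,T); hs=cv2.cvtColor(im,cv2.COLOR_RGB2HSV)
ui=uv.round().astype(int);ok=(ui[:,0]>=0)&(ui[:,0]<640)&(ui[:,1]>=0)&(ui[:,1]<400)
uc=np.clip(ui,0,[639,399]);D=d[uc[:,1],uc[:,0]];W=px2w("wrist",uv,D,T);ok&=abs(W[:,2]-.066)<.005
sat=np.where(ok,hs[uc[:,1],uc[:,0],1].astype(float),np.nan).reshape(len(A),-1)
vis=(ok.reshape(len(A),-1).sum(1)>=6); m=np.nanmedian(np.where(vis[:,None],sat,255),1)<110
if m.any():
    a=np.degrees(np.angle(np.exp(1j*A[m]).mean())); rel=(a+21.5)%360
    print("mark world",a.round(1),"width",m.sum()*.5,"rel pointer deg",rel.round(1),"rad",np.radians(rel).round(3),"remaining mod 2pi mm",((2*np.pi-np.radians(rel))*43.8).round(0))
else: print("mark not visible; vis",vis.mean())
E
python3 mark.py
```

```text
12.2 a,b [ -1.5 -58.8] z 0.0253 F [-0.7 -0.5 -0.1]
mark world 19.5 width 13.5 rel pointer deg 41.0 rad 0.716 remaining mod 2pi mm 244.0
```

On target: the mark has passed the pointer once by 41°, and about 244 mm remain. Second stroke.

Emit:
{"api": "arm_command", "payload": {
  "rows": [
    {"travel": [0,0.5,0],"roll": 0,"fingers": 0},
    {"travel": [0,0.83,0],"roll": 0,"fingers": 0}
  ]
}}

```text
time_s: 12.45
tcp_pos: [0.5448, 0.2359, 0.0311]
ee_rot: [[0.922, -0.387, 0.006], [-0.387, -0.922, 0.004], [0.003, -0.006, -1.0]]
wrist_force: [0.6, 6.5, -3.6]
gripper_width: 0.008
```

Emit:
{"api": "arm_command", "payload": {
  "rows": [
    {"travel": [-0.6,0.03,0],"roll": 0,"fingers": 0},
    {"travel": [-1.2,0.04,0],"roll": 0,"fingers": 0},
    {"travel": [-1.79,0.11,0],"roll": 0,"fingers": 0},
    {"travel": [-2.37,0.27,0],"roll": 0,"fingers": 0},
    {"travel": [-2.92,0.5,0],"roll": 0,"fingers": 0},
    {"travel": [-3.44,0.81,0],"roll": 0,"fingers": 0},
    {"travel": [-3.91,1.19,0],"roll": 0,"fingers": 0},
    {"travel": [-4.32,1.63,0],"roll": 0,"fingers": 0},
    {"travel": [-4.66,2.11,0],"roll": 0,"fingers": 0},
    {"travel": [-4.94,2.65,0],"roll": 0,"fingers": 0}
  ]
}}

```text
time_s: 13.45
tcp_pos: [0.4861, 0.2287, 0.0285]
ee_rot: [[0.922, -0.387, -0.001], [-0.387, -0.922, -0.001], [-0.001, 0.001, -1.0]]
wrist_force: [0.0, 1.8, -0.5]
gripper_width: 0.003
```

Emit:
{"api": "arm_command", "payload": {
  "rows": [
    {"travel": [-0.2,0.56,0],"roll": 0,"fingers": 0},
    {"travel": [-0.32,1.15,0],"roll": 0,"fingers": 0},
    {"travel": [-0.36,1.75,0],"roll": 0,"fingers": 0},
    {"travel": [-0.36,2.35,0],"roll": 0,"fingers": 0},
    {"travel": [-0.36,2.95,0],"roll": 0,"fingers": 0},
    {"travel": [-0.36,3.55,0],"roll": 0,"fingers": 0},
    {"travel": [-0.29,4.14,0],"roll": 0,"fingers": 0},
    {"travel": [-0.14,4.72,0],"roll": 0,"fingers": 0},
    {"travel": [0.08,5.28,0],"roll": 0,"fingers": 0},
    {"travel": [0.38,5.8,0],"roll": 0,"fingers": 0}
  ]
}}

```text
time_s: 14.45
tcp_pos: [0.4672, 0.1732, 0.0286]
ee_rot: [[0.922, -0.387, -0.002], [-0.387, -0.922, -0.001], [-0.001, 0.002, -1.0]]
wrist_force: [-2.7, 0.6, 0.2]
gripper_width: 0.005
```

Emit:
{"api": "arm_command", "payload": {
  "rows": [
    {"travel": [0.37,0.47,0],"roll": 0,"fingers": 0},
    {"travel": [0.8,0.89,0],"roll": 0,"fingers": 0},
    {"travel": [1.28,1.24,0],"roll": 0,"fingers": 0},
    {"travel": [1.81,1.53,0],"roll": 0,"fingers": 0},
    {"travel": [2.37,1.74,0],"roll": 0,"fingers": 0},
    {"travel": [2.96,1.87,0],"roll": 0,"fingers": 0},
    {"travel": [3.55,1.92,0],"roll": 0,"fingers": 0},
    {"travel": [4.15,1.92,0],"roll": 0,"fingers": 0},
    {"travel": [4.75,1.92,0],"roll": 0,"fingers": 0},
    {"travel": [5.35,1.92,0],"roll": 0,"fingers": 0}
  ]
}}

```text
time_s: 15.45
tcp_pos: [0.5078, 0.1324, 0.0283]
ee_rot: [[0.922, -0.387, -0.007], [-0.387, -0.922, -0.006], [-0.004, 0.008, -1.0]]
wrist_force: [-5.5, -9.9, 3.9]
gripper_width: 0.007
```

Emit:
{"api": "arm_command", "payload": {
  "rows": [
    {"travel": [0,1.3,0],"roll": 0,"fingers": 0},
    {"travel": [0,1.3,-3],"roll": 0,"fingers": 0},
    {"travel": [-0.8,1.3,-6.2],"roll": 0,"fingers": 0},
    {"travel": [-0.8,-3,-6.2],"roll": 0,"fingers": 0},
    {"travel": [-0.8,-7.4,-6.2],"roll": 0,"fingers": 0},
    {"travel": [-0.8,-11.7,-6.2],"roll": 0,"fingers": 0},
    {"travel": [-0.8,-11.7,-6.2],"roll": 0,"fingers": 0},
    {"travel": [-0.8,-11.7,-3],"roll": 0,"fingers": 0},
    {"travel": [-0.8,-11.7,0],"roll": 0,"fingers": 0},
    {"travel": [-0.8,-11.2,0],"roll": 0,"fingers": 0}
  ]
}}

```text
time_s: 16.45
tcp_pos: [0.5444, 0.2411, 0.0254]
ee_rot: [[0.922, -0.387, -0.004], [-0.387, -0.922, -0.003], [-0.003, 0.004, -1.0]]
wrist_force: [0.6, -0.6, -0.3]
gripper_width: 0.008
```

```bash
python3 mark.py
```

```text
16.45 a,b [ -1.6 -58.9] z 0.0254 F [ 0.6 -0.6 -0.3]
mark not visible; vis 0.44722222222222224
```

The mark is hidden behind the gripper here, as expected for about 276° relative. I'll go on with part of the third stroke and look.

Emit:
{"api": "arm_command", "payload": {
  "rows": [
    {"travel": [0,0.5,0],"roll": 0,"fingers": 0},
    {"travel": [0,0.83,0],"roll": 0,"fingers": 0}
  ]
}}

```text
time_s: 16.7
tcp_pos: [0.5447, 0.2359, 0.0311]
ee_rot: [[0.922, -0.387, 0.006], [-0.387, -0.922, 0.004], [0.003, -0.006, -1.0]]
wrist_force: [1.4, 6.0, -2.1]
gripper_width: 0.005
```

Emit:
{"api": "arm_command", "payload": {
  "rows": [
    {"travel": [-0.6,0.03,0],"roll": 0,"fingers": 0},
    {"travel": [-1.2,0.04,0],"roll": 0,"fingers": 0},
    {"travel": [-1.79,0.11,0],"roll": 0,"fingers": 0},
    {"travel": [-2.37,0.27,0],"roll": 0,"fingers": 0},
    {"travel": [-2.92,0.5,0],"roll": 0,"fingers": 0},
    {"travel": [-3.44,0.81,0],"roll": 0,"fingers": 0},
    {"travel": [-3.44,0.81,0],"roll": 0,"fingers": 0}
  ]
}}

```text
time_s: 17.4
tcp_pos: [0.5062, 0.24, 0.0286]
ee_rot: [[0.922, -0.386, -0.002], [-0.386, -0.922, -0.001], [-0.001, 0.002, -1.0]]
wrist_force: [0.3, -0.3, -0.0]
gripper_width: 0.006
```

```bash
python3 mark.py
```

```text
17.4 a,b [-36.4 -43.2] z 0.0286 F [ 0.3 -0.3 -0. ]
mark world -78.2 width 14.0 rel pointer deg 303.2 rad 5.293 remaining mod 2pi mm 43.0
```

View pics/m.png

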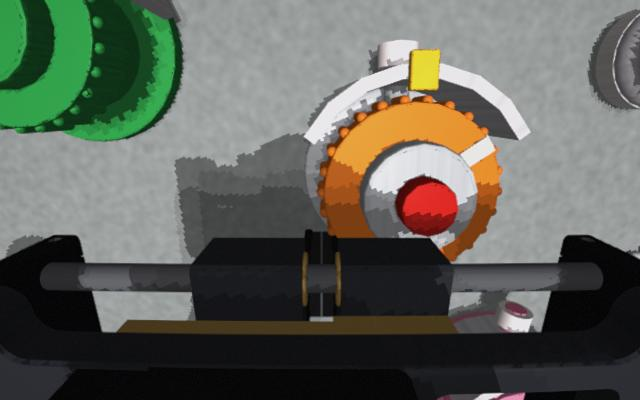

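The mark is at px (483,151), 57° short of the pointer at (425,70). I'll carry it on most of the way.

Emit:
{"api": "arm_command", "payload": {
  "rows": [
    {"travel": [-0.47,0.38,0],"roll": 0,"fingers": 0},
    {"travel": [-0.88,0.82,0],"roll": 0,"fingers": 0},
    {"travel": [-1.22,1.3,0],"roll": 0,"fingers": 0},
    {"travel": [-1.5,1.84,0],"roll": 0,"fingers": 0},
    {"travel": [-1.7,2.4,0],"roll": 0,"fingers": 0},
    {"travel": [-1.82,2.99,0],"roll": 0,"fingers": 0},
    {"travel": [-1.82,2.99,0],"roll": 0,"fingers": 0}
  ]
}}

```text
time_s: 18.15
tcp_pos: [0.4784, 0.2188, 0.0288]
ee_rot: [[0.922, -0.387, -0.002], [-0.387, -0.922, -0.001], [-0.001, 0.002, -1.0]]
wrist_force: [-0.7, -0.4, 0.0]
gripper_width: 0.008
```

```bash
python3 mark.py; python3 meas.py|grep pointer
```

```text
18.15 a,b [-53.9 -12.8] z 0.0288 F [-0.7 -0.4  0. ]
mark world -32.5 width 13.5 rel pointer deg 349.0 rad 6.091 remaining mod 2pi mm 8.0
pointer 1123 [0.5738 0.1665 0.0758] ang -21.2 spread 10.5
```

Emit:
{"api": "arm_command", "payload": {
  "rows": [
    {"travel": [-0.03,0.3,0],"roll": 0,"fingers": 0},
    {"travel": [-0.04,0.6,0],"roll": 0,"fingers": 0},
    {"travel": [-0.04,0.8,0],"roll": 0,"fingers": 0},
    {"travel": [-0.04,0.8,0],"roll": 0,"fingers": 0}
  ]
}}

```text
time_s: 18.65
tcp_pos: [0.4747, 0.2128, 0.0286]
ee_rot: [[0.922, -0.387, -0.002], [-0.387, -0.922, -0.0], [-0.002, 0.001, -1.0]]
wrist_force: [-5.2, 2.5, 0.9]
gripper_width: 0.006
```

```bash
sed -i 's/(P\[:,2\]>.066)/(P[:,2]>.073)\&(P[:,2]<.079)/' meas.py; python3 mark.py; python3 meas.py|grep -v mark
```

```text
18.65 a,b [-55.   -5.9] z 0.0286 F [-5.2  2.5  0.9]
mark world -22.8 width 14.0 rel pointer deg 358.8 rad 6.261 remaining mod 2pi mm 1.0
18.7 [0.4746 0.2128 0.0286] [-4.8  3.6  1.7]
button 2755 [0.52359225 0.18609428 0.09239241] ((0.5232414603233337, 0.18634827435016632), 0.011823530308902264)
pointer 1108 [0.5738 0.1663 0.0755] ang -21.5 spread 6.3
```

About 1.3° short. I'll nudge 1 mm, retract straight out, rise and check.

Emit:
{"api": "arm_command", "payload": {
  "rows": [
    {"travel": [0,0.1,0],"roll": 0,"fingers": 0},
    {"travel": [0,0.1,0],"roll": 0,"fingers": 0},
    {"travel": [-0.6,0.1,0],"roll": 0,"fingers": 0},
    {"travel": [-2,0.1,0],"roll": 0,"fingers": 0},
    {"travel": [-2,0.1,-4],"roll": 0,"fingers": 0},
    {"travel": [-2,0.1,-8],"roll": 0,"fingers": 0},
    {"travel": [-2,0.1,-12],"roll": 0,"fingers": 0},
    {"travel": [-2,0.1,-12],"roll": 0,"fingers": 0},
    {"travel": [-2,0.1,-12],"roll": 0,"fingers": 0}
  ]
}}

```text
time_s: 19.65
tcp_pos: [0.4567, 0.2199, 0.1496]
ee_rot: [[0.922, -0.386, 0.001], [-0.386, -0.922, 0.002], [0.001, -0.002, -1.0]]
wrist_force: [-0.0, -0.5, -0.3]
gripper_width: 0.005
```

```bash
python3 mark.py; python3 meas.py|grep -v mark
python3 - <<'E'
from h import *
im=cv2.imread("pics/m.png");t,_=capture("top");t=t[:,:,::-1]
cv2.imwrite("pics/fin.png",np.hstack([cv2.resize(im[:260,140:500],(450,325)),cv2.resize(t[90:230,180:320],(325,325),interpolation=cv2.INTER_CUBIC)]))
E
```

```text
19.65 a,b [-74.3  -5.6] z 0.1496 F [-0.  -0.5 -0.3]
mark world -21.5 width 13.5 rel pointer deg 0.0 rad 0.0 remaining mod 2pi mm 275.0
19.7 [0.4561 0.2193 0.1483] [-0.2 -0.1 -0.8]
button 746 [0.52306013 0.18628175 0.09237383] ((0.5231059789657593, 0.18643440306186676), 0.011471040546894073)
pointer 328 [0.574  0.1664 0.0754] ang -21.3 spread 3.4
```

View pics/fin.png

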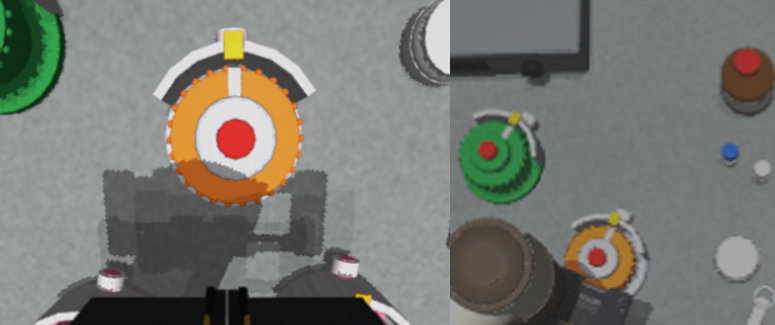

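The final view shows the mark at crop px (234,80), directly below the pointer at (234,43). The button is up and the robot is clear. Handing in.

```bash
python3 -c "
from h import *
print(finish_job(), sense()['time_s'])"
```

```text
the job is handed in; nothing more can be done
the job is handed in; nothing more can be done
```

The job is handed in at about 20 s of robot time. I pressed the red vent button fully down (the force rose to 13 N) and let it up. I then turned the orange collar about 9.7 rad anticlockwise in three fingertip strokes. The white mark went past the pointer once and stopped at it the second time.

**Last checks:**
- **Mark:** at -21.5°, with the pointer at -21.3°, so they agree within measuring accuracy.
- **Button:** its top is at z = 0.092, which is fully up.
- **Robot:** retracted with no force on the wrist. The blue housing and the bystanders were kept clear of. I did not measure them again at the end.

**Disagreement with the data:** the closed fingertips were about 19 mm behind the TCP, not 11 mm ahead of it as stated. I found this from the depth images and the point of contact with the button, and corrected for it.

**Slip:** the collar slipped a little at the start of the third stroke. I made that up using the camera.

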